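# Load the two bundle magazines of the tape line

## Task

Load the two bundle magazines on this side of the conveyor for the next run with the four card bundles that stand on edge to their left: the two short ones go into the narrow magazine, the two long ones into the wide one, upright and across the lane, in each the thin bundle next to the gate because it runs first and the thick one behind it. Then push each magazine's follower forward until its bundles stand snug between gate and follower, without gaps, and let go. Do not shift or tip the gauge block that lies among the bundles.

Things in the scene. Friction and masses are not known exactly. Their poses are not given: they have to be found in the camera images.
- short_thin: banded bundle of white cards with a blue band, standing on its long edge: 12 mm thick, 68 mm long, 36 mm high (the short, thin one). Origin: centre of the underside; x = thickness, y = length, z = up (a half turn about z makes no difference). Weighs 30 to 160 g, stiff, may be gripped firmly across its thickness
- short_thick: banded bundle of white cards with a blue band, standing on its long edge: 25 mm thick, 68 mm long, 36 mm high (the short, thick one). Origin: centre of the underside; x = thickness, y = length, z = up (a half turn about z makes no difference). Weighs 30 to 160 g, stiff, may be gripped firmly across its thickness
- long_thin: banded bundle of white cards with a blue band, standing on its long edge: 14 mm thick, 90 mm long, 44 mm high (the long, thin one). Origin: centre of the underside; x = thickness, y = length, z = up (a half turn about z makes no difference). Weighs 30 to 160 g, stiff, may be gripped firmly across its thickness
- long_thick: banded bundle of white cards with a blue band, standing on its long edge: 28 mm thick, 90 mm long, 44 mm high (the long, thick one). Origin: centre of the underside; x = thickness, y = length, z = up (a half turn about z makes no difference). Weighs 30 to 160 g, stiff, may be gripped firmly across its thickness
- narrow_magazine: 80 mm wide (inside) bundle magazine of aluminium and steel, fixed; takes the short bundles. Origin: at bench level under the middle of the gate's inner face; x = feed direction, out through the gate to the conveyor; z = up. Lane floor 6 mm above the bench, from the gate (x = 0) back to x = -190 mm. Side guides 40 mm high, flared at the top; gate plate 45, its corner posts 63 mm high
- wide_magazine: 102 mm wide (inside) bundle magazine of aluminium and steel, fixed; takes the long bundles. Origin: at bench level under the middle of the gate's inner face; x = feed direction, out through the gate to the conveyor; z = up. Lane floor 6 mm above the bench, from the gate (x = 0) back to x = -190 mm. Side guides 40 mm high, flared at the top; gate plate 45, its corner posts 63 mm high
- narrow_magazine_follower (a joint): follower of the narrow magazine, slides in its lane towards the gate; value q in m, 0 = fully back, end stop 0.125. In the magazine's frame its face is at x = -0.140 + q, 8 to 46 mm high. Black round knob, 22 mm across, on the centre line at x = -0.167 + q, 36 to 65 mm above the bench, over a 30 mm high carriage. Friction 1.5 N, stays where left. Its two bundles are 37 mm thick together
- wide_magazine_follower (a joint): follower of the wide magazine, slides in its lane towards the gate; value q in m, 0 = fully back, end stop 0.125. In the magazine's frame its face is at x = -0.140 + q, 8 to 46 mm high. Black round knob, 22 mm across, on the centre line at x = -0.167 + q, 36 to 65 mm above the bench, over a 30 mm high carriage. Friction 1.5 N, stays where left. Its two bundles are 42 mm thick together
- gauge_block: bare steel gauge block, 22 x 45 mm and 25 mm high, lying between the bundles at the start; it is to stay where it is. Origin: centre of its underside, y = its length

How it is judged:
By the outcome, as a careful person would: the job done as asked, in the order asked, and still so for the second after the job is handed in, with the robot touching nothing.
It also fails if it takes over 128 s, if anything falls off the work surface, if the arm or the gripper's body presses on something with over 40 N, if the wrist force passes 120 N, or if a joint passes its speed limit or range.

## Robot

A 6-joint arm with a two-finger parallel gripper is mounted at the origin on a cart in front of the work surface, level with it; the furniture and walls round the work are solid. World frame = base frame: x ahead of the robot, y to its left, z up, the work surface at z = 0. Lengths are in m, angles in rad, forces in N, time in s.
With the tool pointing down it reaches from about 0.275 to 0.725 m from the base axis. Payload 15.9 kg.
Tool frame: the origin (TCP) lies on the centre line of the jaws, within the pads' length; the fingertips stand 25 mm ahead of it and the grasp point (between the pads) lies 6 mm ahead of it; z points along the fingers, y is the direction in which the jaws open and shut (so a half turn about z gives the same grasp; the last joint's range is limited). The gripper opens to 85 mm and grips with 20 to 120 N. Pads are 22 mm wide; open, the fingers measure 114 mm over their backs; the gripper's body (76 mm by 85 mm) begins 54 mm behind the grasp point. The pads swing forward as they close: fully open they stand 13 mm farther back than shut.
Start: joints at [1.181, 0.213, -0.034, 1.323, 0, 1.571], TCP at [0.19, 0.462, 0.256] pointing down, gripper open.
Joint ranges: [-2.98, 2.98], [-0.74, 1.72], [-1.14, 1.35], [-2.1, 2.04], [-1.57, 1.44], [-3.14, 3.14]. Speed limits (rad/s): [1.89, 1.89, 2.39, 2.57, 3.14, 3.14].

## Interface

Orientations are given as a 3x3 rotation matrix whose columns are the frame's x, y, z axes.
In Python, from bench import r, camera, camera_params, ticket gives the robot as it stands.
- The arm moves only by the shell command python3 -m pendant 'ROWS' [OPENING]. ROWS is a JSON object of lists of equal length, an entry for each row: "translation": the shift along the tool's x, y, z in cm, a list of three; "yaw": the turn about the tool's z in degrees. A call has 1 to 12 rows; each row is the pose to reach, as a shift and turn from the pose measured when the call began, along the tool's axes at that moment; what a row does not reach only later rows make up. A row lasts 1/10 s, in which the tool goes at most 50 mm and 8.59 degrees, less where a joint would pass 70% of its speed; a pose out of reach is approached as far as the arm can. A call with a gripper value outside its range is refused whole. OPENING is the closure, from 0 (fully open) to 1 (shut), set as the call begins (- or left out, the last holds). The fingers move at their own pace and stop on an object; the grip force is fixed at half the most. Time passes only in rows, so rows that repeat a pose let the fingers close. It gives the time, the measured TCP pose, the force and the opening at its end, in the units of the state.
- r.get_obs(): the state, without advancing time (a new reading comes with each control period).
- camera(name): name is "side" or "top" or "wrist"; returns the picture (384x512x3 uint8, red, green, blue); there is no depth.
- camera_params(name): a dict with "K" (3x3 intrinsics, pixels), "pose" (4x4, takes a point from camera to world coordinates). Camera axes: x right, y up, looking along -z (the intrinsics and any distortion apply to the point x, -y, -z); pixel columns grow to the right and rows downward; lengths in m; the calibration is good to about 2 mm. The wrist camera is an equidistant fisheye: a pixel r from the principal point sees the ray r / f radians off the axis. A picture is of the moment at which its call begins: read the wrist's pose just before it. camera_params takes no time and is no camera call; for the wrist camera it gives the pose at the moment of the call.
- ticket.close_job(): hands the job in, once; it reports no verdict.
The state is a dict: "t": time; "joints": joint angles; "qvel": joint speeds; "effort": joint torques, N m; "tool_pos": TCP position; "tcp_rot": TCP orientation; "wrist_force": force on the tool from outside, world axes, zero at the start; "ft_torque": the same for the moment, N m; "grip_width": finger opening in m.
Only numpy, scipy, OpenCV 4.12 (cv2) and the standard library are available. Lean on these libraries where they do the work, as an engineer would, in place of code of your own. Each camera call takes 0.05 s, during which the arm holds its last target. There are 200 camera calls.

## Working session

There is one attempt and no reset: what is moved stays moved. The work goes in short steps, Python scripts to look and compute and a shell command to move; the robot and the scene stay as the last step left them, time stands still between calls to the robot, and variables do not carry over. Pictures are saved under pics/ and viewed, about 12 in all and at most 16, crops included, and the job is handed in when it is done.

```bash
mkdir -p pics; ls; python3 - <<'E'
from bench import r,camera,camera_params
import cv2,numpy as np
np.set_printoptions(precision=4,suppress=True)
o=r.get_obs();print(o['t'],o['tool_pos'],o['tcp_rot'],o['grip_width'])
for n in("top","side","wrist"):
    p=camera_params(n);print(n,p)
    cv2.imwrite(f"pics/{n}0.png",camera(n)[:,:,::-1])
E
```

```text
pics
0.0 [0.1899 0.4622 0.2558] [[-0.925   0.38   -0.0004]
 [ 0.38    0.925  -0.001 ]
 [ 0.     -0.0011 -1.    ]] 0.08554488518680724
top {'K': array([[355.2423,   0.    , 257.5281],
       [  0.    , 355.2423, 194.4983],
       [  0.    ,   0.    ,   1.    ]]), 'pose': array([[-0.0235,  0.9847, -0.1727,  0.3589],
       [-0.9996, -0.0203,  0.0203,  0.0481],
       [ 0.0165,  0.1731,  0.9848,  0.9667],
       [ 0.    ,  0.    ,  0.    ,  1.    ]])}
side {'K': array([[392.1187,   0.    , 256.479 ],
       [  0.    , 392.1187, 190.5185],
       [  0.    ,   0.    ,   1.    ]]), 'pose': array([[-0.9948,  0.0558, -0.0857,  0.4492],
       [-0.1006, -0.3813,  0.919 ,  0.8053],
       [ 0.0186,  0.9228,  0.3849,  0.3718],
       [ 0.    ,  0.    ,  0.    ,  1.    ]])}
wrist {'K': array([[297.3186,   0.    , 256.2357],
       [  0.    , 297.3186, 192.8863],
       [  0.    ,   0.    ,   1.    ]]), 'pose': array([[ 0.3797, -0.8764, -0.2962,  0.1131],
       [ 0.9251,  0.3595,  0.1222,  0.4928],
       [-0.0006, -0.3204,  0.9473,  0.3743],
       [ 0.    ,  0.    ,  0.    ,  1.    ]])}
```

View pics/top0.png

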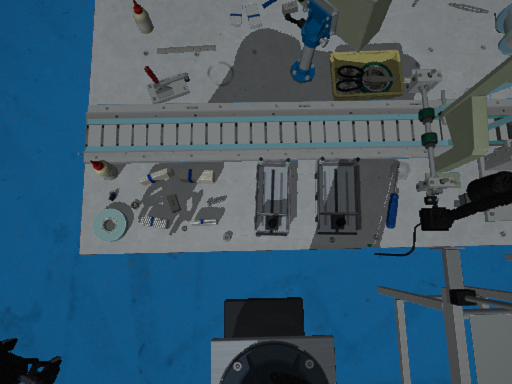

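View pics/side0.png

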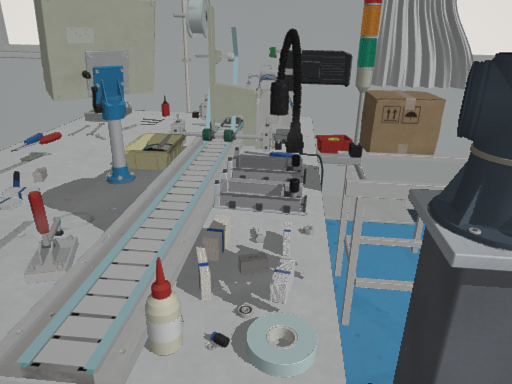

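The top view shows four bundles at about (150–210, 170–225), the narrow magazine at (273,197) and the wide one at (338,197), with the gates towards the conveyor. I'll enlarge it and look through the wrist camera.

```bash
python3 - <<'E'
import cv2,numpy as np
t=cv2.imread('pics/top0.png')
a=cv2.resize(t[155:240,130:230],None,fx=6,fy=6,interpolation=cv2.INTER_CUBIC)
cv2.imwrite('pics/c1.png',a)
b=cv2.resize(t[150:245,240:375],None,fx=5.5,fy=5.5,interpolation=cv2.INTER_CUBIC)
cv2.imwrite('pics/c2.png',b);print(a.shape,b.shape)
E
```

```text
(510, 600, 3) (522, 742, 3)
```

View pics/c1.png

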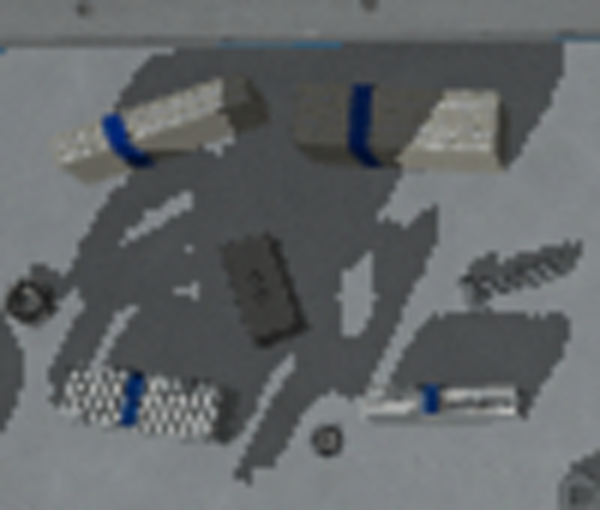

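View pics/c2.png

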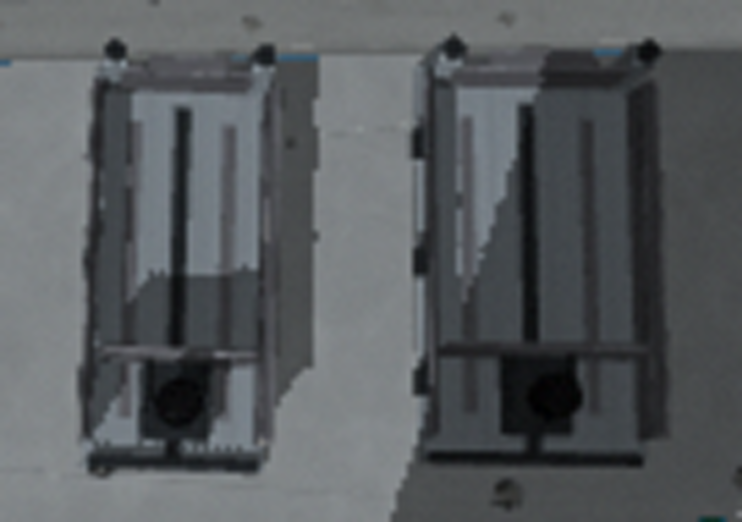

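View pics/wrist0.png

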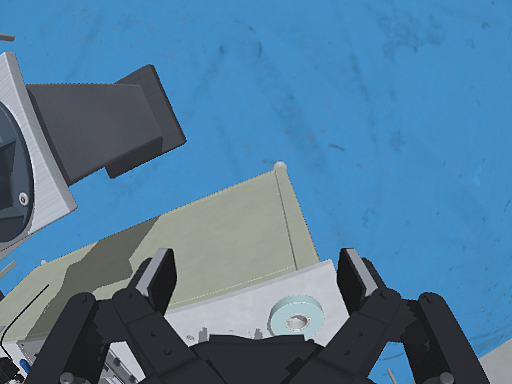

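The enlarged top view shows the gauge block at crop (262,290). Bundle tops are near crop (140,120), (398,115), (145,400) and (443,403). The gate posts are at crop (115,48)/(265,52) and (455,47)/(648,50), with knobs at (182,395) and (553,395). I'll move the wrist camera over the bundles.

```bash
cat > h.py <<'E'
from bench import r,camera,camera_params,ticket
import cv2,numpy as np
np.set_printoptions(precision=4,suppress=True)
def ray(name,P,uv):
    K,T=P['K'],P['pose']; a=(uv[0]-K[0,2])/K[0,0]; b=(uv[1]-K[1,2])/K[1,1]
    if name=='wrist':
        th=np.hypot(a,b); s=np.sin(th)/max(th,1e-9); d=np.array([a*s,-b*s,-np.cos(th)])
    else: d=np.array([a,-b,-1.])
    return T[:3,3],T[:3,:3]@d
def onplane(name,P,uv,z):
    o,d=ray(name,P,uv); return (o+d*(z-o[2])/d[2])[:3]
def proj(name,P,X):
    K,T=P['K'],P['pose']; c=T[:3,:3].T@(np.asarray(X)-T[:3,3]); v=np.array([c[0],-c[1],-c[2]])
    if name=='wrist':
        th=np.arctan2(np.hypot(v[0],v[1]),v[2]); n=v[:2]/np.hypot(v[0],v[1])*th
    else: n=v[:2]/v[2]
    return n*K[0,0]+K[:2,2]
def snap(name,fn):
    P=camera_params(name); I=camera(name)[:,:,::-1].copy(); cv2.imwrite('pics/%s.png'%fn,I); np.save('pics/%s.npy'%fn,P['pose']); return P,I
def go(pos,ang):
    """shift in tool cm and yaw deg to bring TCP to pos with tool x at world angle ang deg"""
    o=r.get_obs(); R=o['tcp_rot']; d=R.T@(np.array(pos)-o['tool_pos'])*100
    cur=np.degrees(np.arctan2(R[1,0],R[0,0])); y=-((ang-cur+180)%360-180)
    print('t %.2f'%o['t'],'pos',o['tool_pos'],'ang %.2f'%cur,'-> trans',d,'yaw %.2f'%y,'w %.4f'%o['grip_width'],'F',o['wrist_force'])
E
python3 - <<'E'
from h import *
P=camera_params('top')
q=lambda x,y,s,o,z:onplane('top',P,(o[0]+x/s,o[1]+y/s),z)
for n,x,y,z in [('NpL',115,48,.063),('NpR',265,52,.063),('Nknob',182,395,.065),('NfolL',105,352,.046),('NfolR',262,352,.046),('WpL',455,47,.063),('WpR',648,50,.063),('Wknob',553,395,.065),('WfL',438,350,.046),('WfR',657,350,.046)]:
    print(n,q(x,y,5.5,(240,150),z))
for n,x,y,z in [('LT',140,120,.044),('LK',398,113,.044),('SK',145,400,.036),('ST',443,400,.036),('G',258,285,.025)]:
    print(n,q(x,y,6,(130,155),z))
go((.43,.26,.28),180)
E
python3 -m pendant '{"translation":[[-3,-1,-0.2],[-6,-2,-0.5],[-9,-3,-0.7],[-12,-4,-1],[-15,-5,-1.2],[-18,-6,-1.5],[-21,-7,-1.8],[-24,-8,-2],[-27,-9,-2.2],[-30,-9.6,-2.4],[-30,-9.6,-2.4],[-30,-9.6,-2.4]],"yaw":[-2,-5,-8,-11,-14,-17,-20,-22.3,-22.3,-22.3,-22.3,-22.3]}'
python3 - <<'E'
from h import *
P,I=snap('wrist','w1'); print(P['pose'])
cv2.imwrite('pics/w1b.png',cv2.resize(I,None,fx=1.55,fy=1.55,interpolation=cv2.INTER_CUBIC))
go((.43,.26,.28),180)
E
```

```text
NpL [0.6127 0.0183 0.063 ]
NpR [ 0.6094 -0.0534  0.063 ]
Nknob [ 0.4456 -0.0084  0.065 ]
NfolL [0.4687 0.0263 0.046 ]
NfolR [ 0.4671 -0.0482  0.046 ]
WpL [ 0.6101 -0.1448  0.063 ]
WpR [ 0.6069 -0.2377  0.063 ]
Wknob [ 0.4419 -0.1807  0.065 ]
WfL [ 0.4662 -0.1321  0.046 ]
WfR [ 0.464  -0.2367  0.046 ]
LT [0.5789 0.304  0.044 ]
LK [0.5798 0.1904 0.044 ]
SK [0.4556 0.3006 0.036 ]
ST [0.4528 0.1712 0.036 ]
G [0.507  0.2549 0.025 ]
t 0.15 pos [0.1899 0.4623 0.2559] ang 157.66 -> trans [-29.8932  -9.5878  -2.3994] yaw -22.34 w 0.0853 F [ 0.5671 -0.0272 -0.4467]
t: 1.35
tool_pos: [0.4311, 0.2592, 0.2797]
tcp_rot: [[-1.0, 0.002, -0.001], [0.002, 1.0, -0.001], [0.001, -0.001, -1.0]]
wrist_force: [-0.1, -0.2, 0.7]
grip_width: 0.0855
[[ 0.0016 -0.9475 -0.3197  0.3482]
 [ 1.      0.0014  0.001   0.2585]
 [-0.0005 -0.3197  0.9475  0.3982]
 [ 0.      0.      0.      1.    ]]
t 1.40 pos [0.4306 0.2596 0.2798] ang 179.95 -> trans [ 0.0606  0.0428 -0.0243] yaw -0.05 w 0.0854 F [ 0.2654  0.3094 -0.3377]
```

View pics/w1b.png

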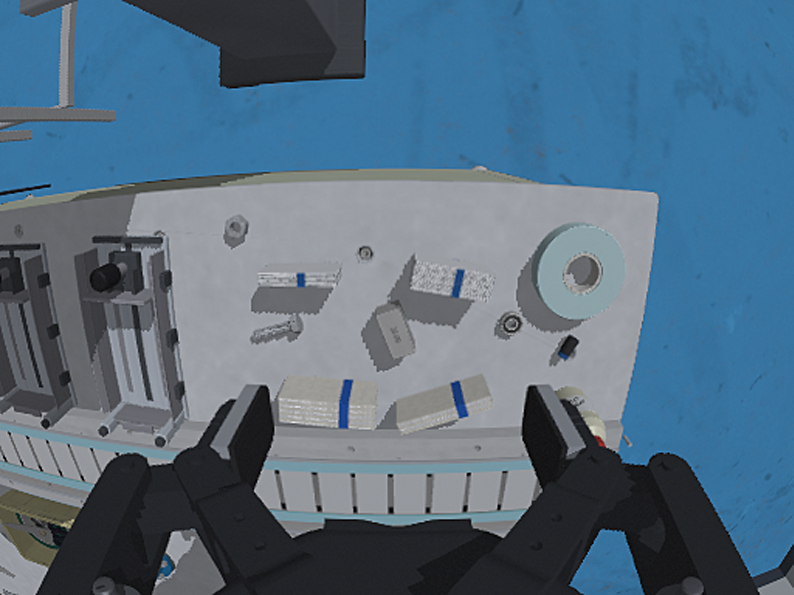

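The wrist view shows (in enlarged pixels) short_thin at (300,275), short_thick at (452,280), the gauge at (390,330), long_thick at (327,402) and long_thin at (445,402). I'll enlarge it to pick corners.

```bash
python3 - <<'E'
import cv2
t=cv2.imread('pics/w1.png')
cv2.imwrite('pics/c3.png',cv2.resize(t[162:287,158:328],None,fx=4.6,fy=4.6,interpolation=cv2.INTER_CUBIC))
E
```

```text
(no output)
```

View pics/c3.png

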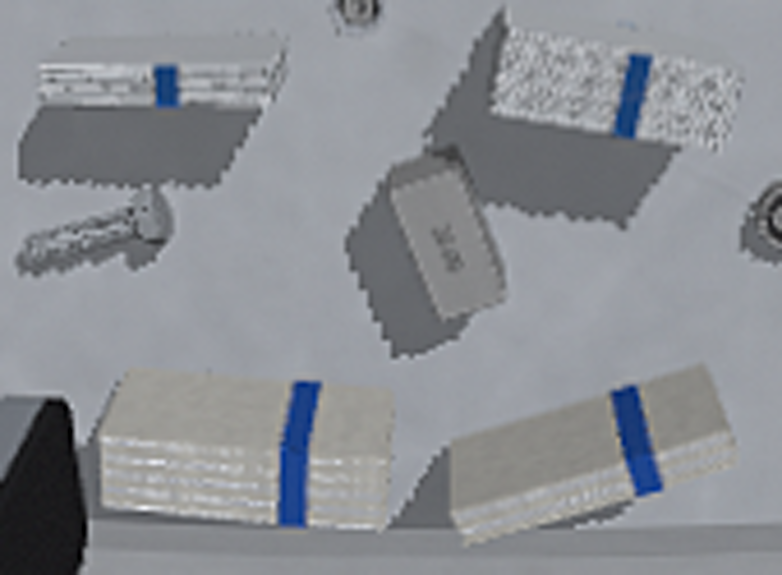

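Top faces, in crop pixels: ST (38,65)–(265,106), SK (508,30)–(722,152), LK (100,438)–(388,530), LT (450,510)–(737,465), gauge (390,185)–(445,320). I'll cast these corners onto the known heights.

```bash
python3 - <<'E'
from h import *
P=camera_params('wrist');P['pose']=np.load('pics/w1.npy')
Q={'ST':(.036,[(38,65),(38,106),(264,106),(273,64)]),'SK':(.036,[(508,30),(493,110),(722,152),(745,70)]),
'LK':(.044,[(100,438),(102,512),(388,530),(392,457)]),'LT':(.044,[(450,510),(465,545),(737,465),(732,432)]),'G':(.025,[(390,185),(445,320),(505,295),(460,165)])}
for n,(z,c) in Q.items():
    X=np.array([onplane('wrist',P,(158+a/4.6,162+b/4.6),z)[:2] for a,b in c])
    d=(X[2]+X[3]-X[0]-X[1])/2 if n!='G' else (X[1]+X[2]-X[0]-X[3])/2
    e=(X[1]+X[2]-X[0]-X[3])/2 if n!='G' else (X[2]+X[3]-X[0]-X[1])/2
    print(n,X.mean(0),'len %.4f ang %.1f thick %.4f'%(np.hypot(*d),np.degrees(np.arctan2(d[1],d[0])),np.hypot(*e)),X.tolist() if 0 else '')
# magazine points in w1
I=cv2.imread('pics/w1.png'); cv2.imwrite('pics/c4.png',cv2.resize(I[145:295,0:125],None,fx=4,fy=4,interpolation=cv2.INTER_CUBIC))
E
```

```text
ST [0.4534 0.1738] len 0.0669 ang 89.7 thick 0.0123 
SK [0.4555 0.3045] len 0.0669 ang 79.8 thick 0.0240 
LK [0.5796 0.1937] len 0.0907 ang 87.3 thick 0.0276 
LT [0.5806 0.3021] len 0.0891 ang 108.0 thick 0.0133 
G [0.5055 0.2576] len 0.0451 ang 19.0 thick 0.0206
```

View pics/c4.png

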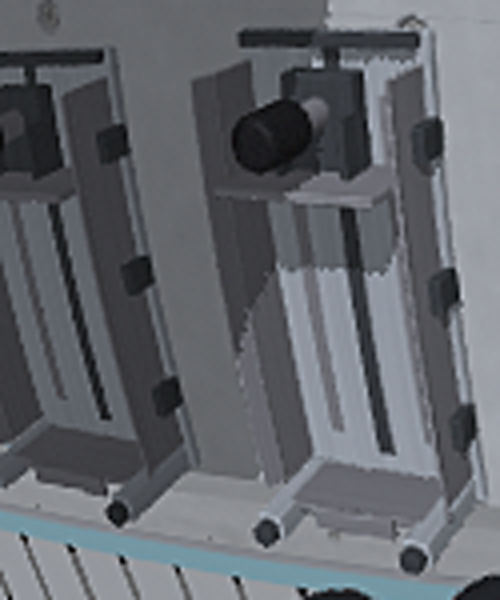

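The sizes agree with those given: lengths 66.9, 66.9, 90.7 and 89.1 mm. The magazine yaw is about −3°. Next is one precise look from above the magazines.

```bash
python3 -m pendant '{"translation":[[-1,-3,0],[-2,-6.5,0],[-3,-10,0],[-4,-13.5,0],[-5,-17,0],[-6,-20.5,0],[-7,-24,0],[-8,-27.5,0],[-9,-31,0],[-9,-34,0],[-9,-34,0],[-9,-34,0]],"yaw":[0,0,0,0,0,0,0,0,0,0,0,0]}'
python3 - <<'E'
from h import *
P,I=snap('wrist','w2')
print(r.get_obs()['joints'])
cv2.imwrite('pics/w2b.png',cv2.resize(I[60:300,100:420],None,fx=2.5,fy=2.5,interpolation=cv2.INTER_CUBIC))
P['pose']=np.load('pics/w1.npy')
for row in (525,540,555):
  for z in (0,.03,.05): print(row,z,onplane('wrist',P,(158+420/4.6,162+row/4.6),z)[0])
E
```

```text
t: 2.6
tool_pos: [0.5201, -0.08, 0.2799]
tcp_rot: [[-1.0, 0.001, -0.001], [0.001, 1.0, -0.001], [0.001, -0.001, -1.0]]
wrist_force: [0.6, 0.3, -0.5]
grip_width: 0.0855
[-0.1512  0.2666  0.0943  1.3995 -0.0007 -0.1511]
525 0 0.6237780020771578
525 0.03 0.6030156372103381
525 0.05 0.5891740606324585
540 0 0.6302880667650277
540 0.03 0.6090352350478383
540 0.05 0.5948666805697121
555 0 0.6369001096593467
555 0.03 0.615149128076008
555 0.05 0.6006484736871155
```

View pics/w2b.png

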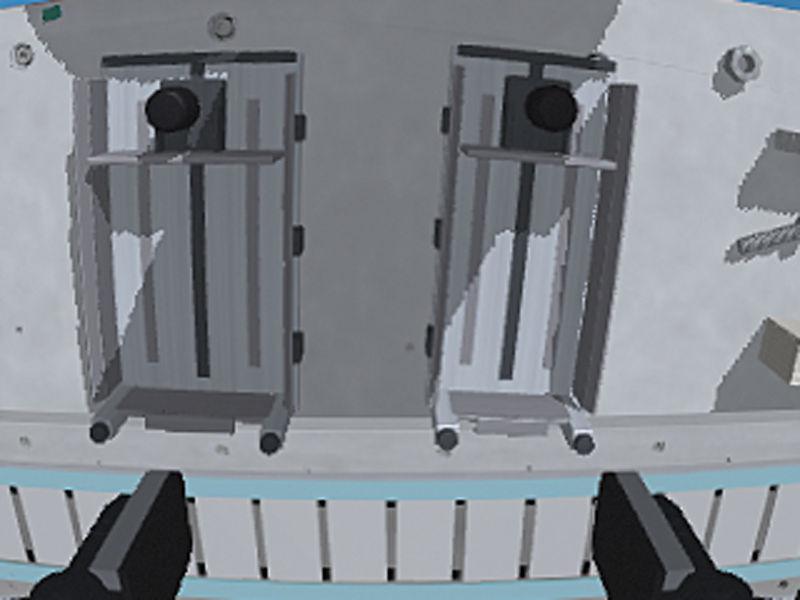

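The wide magazine has its knob at (170,110), posts at (100,433)/(270,442) and slot (196,165)–(204,378). The narrow one has its knob at (553,109), posts at (447,438)/(583,442) and slot (525,165)–(508,380).

```bash
python3 - <<'E'
from h import *
P=camera_params('wrist');P['pose']=np.load('pics/w2.npy')
q=lambda x,y,z:onplane('wrist',P,(100+x/2.5,60+y/2.5),z)
for n,x,y,z in [('NpR',447,438,.063),('NpL',583,442,.063),('Nknob',555,109,.065),('Nslot0',525,165,.006),('Nslot1',508,380,.006),('NfR',463,150,.046),('NfL',617,165,.046),('NgateBotR',450,390,.006),('NgateBotL',560,393,.006),('NgateTopR',440,418,.045),('NgTopL',575,418,.045),
('WpR',100,433,.063),('WpL',270,442,.063),('Wknob',168,111,.065),('Ws0',196,165,.006),('Ws1',204,378,.006),('WfR',88,160,.046),('WfL',284,155,.046),('WgBotR',120,388,.006),('WgBotL',275,393,.006)]:
    print(n,q(x,y,z))
go((.4534,.1738,.15),90)
E
```

```text
NpR [ 0.6067 -0.0524  0.063 ]
NpL [0.6103 0.0187 0.063 ]
Nknob [ 0.4439 -0.007   0.065 ]
Nslot0 [ 0.4758 -0.0093  0.006 ]
Nslot1 [ 0.5986 -0.0134  0.006 ]
NfR [ 0.4652 -0.0466  0.046 ]
NfL [0.4702 0.0295 0.046 ]
NgateBotR [ 0.6046 -0.0468  0.006 ]
NgateBotL [0.6071 0.0182 0.006 ]
NgateTopR [ 0.6039 -0.0549  0.045 ]
NgTopL [0.605 0.018 0.045]
WpR [ 0.6067 -0.2352  0.063 ]
WpL [ 0.6093 -0.1424  0.063 ]
Wknob [ 0.4433 -0.1821  0.065 ]
Ws0 [ 0.4745 -0.1855  0.006 ]
Ws1 [ 0.5976 -0.1895  0.006 ]
WfR [ 0.4653 -0.2316  0.046 ]
WfL [ 0.4673 -0.1314  0.046 ]
WgBotR [ 0.6047 -0.2433  0.006 ]
WgBotL [ 0.6066 -0.1478  0.006 ]
t 2.65 pos [ 0.5201 -0.0795  0.28  ] ang 179.99 -> trans [ 6.6619 25.3337 12.9926] yaw 89.99 w 0.0855 F [-0.3347 -0.4911  0.4098]
```

Now go above short_thin with the jaws partly closed, turning to 90°.

```bash
python3 -m pendant '{"translation":[[0.6,2.3,1],[1.2,4.6,2],[1.8,6.9,3],[2.4,9.2,4],[3,11.5,5.2],[3.6,13.8,6.5],[4.2,16.1,7.8],[4.8,18.4,9.1],[5.4,20.7,10.4],[6,23,11.7],[6.67,25.3,13],[6.67,25.3,13]],"yaw":[7.5,15.5,23.5,31.5,39.5,47.5,55.5,63.5,71.5,79.5,87.5,90]}' 0.55
python3 -m pendant '{"translation":[[0,0,0],[0,0,0]],"yaw":[0,0]}'
python3 -c "
from h import *
go((.4534,.1738,.034),89.7)"
```

```text
t: 3.85
tool_pos: [0.451, 0.1765, 0.1485]
tcp_rot: [[0.001, 1.0, -0.003], [1.0, -0.001, -0.001], [-0.001, -0.003, -1.0]]
wrist_force: [0.2, -0.3, 0.6]
grip_width: 0.0384
t: 4.05
tool_pos: [0.4504, 0.1775, 0.1486]
tcp_rot: [[-0.002, 1.0, -0.003], [1.0, 0.002, -0.0], [-0.0, -0.003, -1.0]]
wrist_force: [0.2, 0.1, -1.4]
grip_width: 0.0383
t 4.05 pos [0.4504 0.1775 0.1486] ang 90.11 -> trans [-0.3608  0.342  11.4616] yaw 0.41 w 0.0383 F [ 0.1705  0.0719 -1.4228]
```

```bash
python3 -m pendant '{"translation":[[-0.2,0.2,2],[-0.36,0.34,5],[-0.36,0.34,8],[-0.36,0.34,10],[-0.36,0.34,11.2],[-0.36,0.34,11.4],[-0.36,0.34,11.4]],"yaw":[0.4,0.4,0.4,0.4,0.4,0.4,0.4]}'
python3 -c "
from h import *
go((.4534,.1738,.034),89.7)"
```

```text
t: 4.75
tool_pos: [0.4537, 0.1739, 0.0352]
tcp_rot: [[0.005, 1.0, -0.003], [1.0, -0.005, -0.0], [-0.0, -0.003, -1.0]]
wrist_force: [0.3, 0.7, 1.2]
grip_width: 0.0388
t 4.75 pos [0.4537 0.1739 0.0352] ang 89.73 -> trans [-0.0127 -0.0308  0.1161] yaw 0.03 w 0.0388 F [0.3384 0.6934 1.1719]
```

Close and lift.

```bash
python3 -m pendant '{"translation":[[0,0,0],[0,0,0],[0,0,0],[0,0,0],[0,0,0],[0,0,0]],"yaw":[0,0,0,0,0,0]}' 1
python3 -m pendant '{"translation":[[0,0,-0.5],[0,0,-2],[0,0,-5],[0,0,-8],[0,0,-9],[0,0,-9]],"yaw":[0,0,0,0,0,0]}'
python3 -c "
from h import *
go((.577,-.014,.11),87.2)"
```

```text
t: 5.35
tool_pos: [0.4545, 0.1742, 0.0363]
tcp_rot: [[0.005, 1.0, -0.001], [1.0, -0.005, 0.0], [0.0, -0.001, -1.0]]
wrist_force: [-2.0, -0.7, 8.8]
grip_width: 0.0111
t: 5.95
tool_pos: [0.4556, 0.1745, 0.1279]
tcp_rot: [[0.005, 1.0, 0.002], [1.0, -0.005, 0.002], [0.002, 0.002, -1.0]]
wrist_force: [-0.3, -0.1, -1.6]
grip_width: 0.011
t 5.95 pos [0.4556 0.1745 0.1279] ang 89.74 -> trans [-18.8017  12.2248   1.7856] yaw 2.54 w 0.0110 F [-0.2849 -0.0783 -1.6167]
```

```bash
python3 -m pendant '{"translation":[[-1,0.7,0],[-3,2,0],[-6,3.9,0],[-9,5.9,0],[-12,7.8,0],[-15,9.8,0],[-17.5,11.4,0],[-18.8,12.2,0.5],[-18.8,12.2,1],[-18.8,12.2,1]],"yaw":[0,1,2,2.5,2.5,2.5,2.5,2.5,2.5,2.5]}'
python3 - <<'E'
from h import *
go((.577,-.014,.0425),87.2)
P,I=snap('wrist','w3')
cv2.imwrite('pics/w3b.png',cv2.resize(I[100:384,60:460],None,fx=2,fy=2,interpolation=cv2.INTER_CUBIC))
E
```

```text
t: 6.95
tool_pos: [0.5755, -0.0138, 0.116]
tcp_rot: [[0.048, 0.999, -0.001], [0.999, -0.048, 0.002], [0.002, -0.001, -1.0]]
wrist_force: [-0.5, 1.1, -1.0]
grip_width: 0.0109
t 6.95 pos [ 0.5755 -0.0138  0.116 ] ang 87.22 -> trans [-0.0238  0.1534  7.3545] yaw 0.02 w 0.0109 F [-0.5157  1.11   -0.9635]
```

View pics/w3b.png

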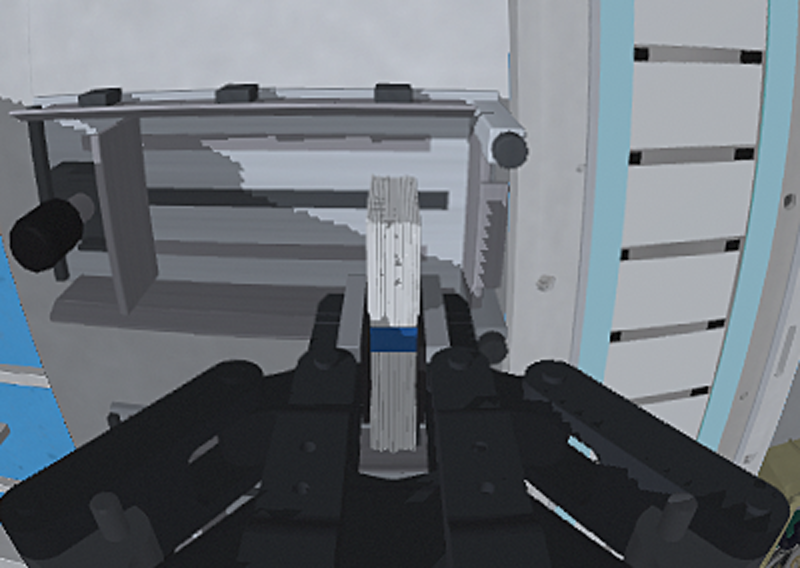

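The bundle is held upright over the lane. Its top is at crop (395,310), the follower plate is on the left and the gate is at about (475,200). Descend slowly.

```bash
python3 -m pendant '{"translation":[[0,0.1,1.5],[0,0.15,3],[0,0.15,4.5],[0,0.15,5.8],[0,0.15,6.6],[0,0.15,7.0],[0,0.15,7.2],[0,0.15,7.2]],"yaw":[0,0,0,0,0,0,0,0]}'
python3 -c "
from h import *
go((.577,-.014,.0425),87.2)"
```

```text
t: 7.8
tool_pos: [0.5773, -0.0132, 0.045]
tcp_rot: [[0.048, 0.999, 0.0], [0.999, -0.048, 0.002], [0.002, 0.0, -1.0]]
wrist_force: [0.1, -0.2, -0.4]
grip_width: 0.0109
t 7.80 pos [ 0.5773 -0.0132  0.045 ] ang 87.27 -> trans [-0.0774 -0.0266  0.2492] yaw 0.07 w 0.0109 F [ 0.1147 -0.2187 -0.3995]
```

Release with a small opening (closure ~0.73).

```bash
python3 -m pendant '{"translation":[[0,0,0.1],[0,0,0.2],[0,0,0.25],[0,0,0.25]],"yaw":[0,0,0,0]}'
python3 -m pendant '{"translation":[[0,0,0],[0,0,0],[0,0,0],[0,0,0]],"yaw":[0,0,0,0]}' 0.76
python3 -m pendant '{"translation":[[0,0,-0.5],[0,0,-2],[0,0,-4.5],[0,0,-8],[0,0,-10],[0,0,-10]],"yaw":[0,0,0,0,0,0]}'
python3 - <<'E'
from h import *
go((.4555,.3045,.13),79.8)
E
```

```text
t: 8.2
tool_pos: [0.5773, -0.0133, 0.0425]
tcp_rot: [[0.048, 0.999, 0.0], [0.999, -0.048, 0.002], [0.002, 0.0, -1.0]]
wrist_force: [-0.8, -0.5, -0.4]
grip_width: 0.0108
t: 8.6
tool_pos: [0.5773, -0.0133, 0.0426]
tcp_rot: [[0.048, 0.999, 0.0], [0.999, -0.048, 0.002], [0.002, 0.0, -1.0]]
wrist_force: [-0.4, -0.0, 0.6]
grip_width: 0.0205
t: 9.2
tool_pos: [0.5789, -0.0135, 0.146]
tcp_rot: [[0.048, 0.999, 0.005], [0.999, -0.048, 0.002], [0.002, 0.005, -1.0]]
wrist_force: [0.5, 0.1, -0.6]
grip_width: 0.0207
t 9.20 pos [ 0.5789 -0.0135  0.146 ] ang 87.27 -> trans [ 31.1725 -13.8534   1.5881] yaw 7.47 w 0.0207 F [ 0.4966  0.0552 -0.5595]
```

```bash
python3 -m pendant '{"translation":[[1.5,-0.7,0],[4.5,-2,0],[8,-3.6,0],[12,-5.3,0],[16,-7.1,0],[20,-8.9,0],[24,-10.7,0.5],[28,-12.5,1],[30.5,-13.6,1.6],[31.2,-13.9,1.6],[31.2,-13.9,1.6]],"yaw":[0,1,2,3,4,5,6,7,7.5,7.5,7.5]}' 0.42
python3 -c "
from h import *
go((.4555,.3045,.034),79.8)"
```

```text
t: 10.3
tool_pos: [0.4539, 0.3056, 0.1293]
tcp_rot: [[0.175, 0.984, 0.004], [0.984, -0.175, 0.001], [0.002, 0.004, -1.0]]
wrist_force: [1.0, -0.7, -0.3]
grip_width: 0.0497
t 10.30 pos [0.4539 0.3056 0.1293] ang 79.90 -> trans [-0.0943  0.143   9.5274] yaw 0.10 w 0.0497 F [ 0.9665 -0.7227 -0.3465]
```

```bash
python3 -m pendant '{"translation":[[-0.1,0.14,2],[-0.1,0.14,5],[-0.1,0.14,7.5],[-0.1,0.14,9],[-0.1,0.14,9.4],[-0.1,0.14,9.5],[-0.1,0.14,9.5]],"yaw":[0,0,0,0,0,0,0]}'
python3 -m pendant '{"translation":[[0,0,0],[0,0,0],[0,0,0],[0,0,0],[0,0,0]],"yaw":[0,0,0,0,0]}' 1
python3 -m pendant '{"translation":[[0,0,-0.5],[0,0,-2],[0,0,-5],[0,0,-8],[0,0,-9],[0,0,-9]],"yaw":[0,0,0,0,0,0]}'
python3 -c "
from h import *
go((.535,-.012,.125),87.2)"
```

```text
t: 11.0
tool_pos: [0.4561, 0.3043, 0.0351]
tcp_rot: [[0.176, 0.984, 0.005], [0.984, -0.176, 0.002], [0.002, 0.005, -1.0]]
wrist_force: [-0.5, -0.3, 1.2]
grip_width: 0.0491
t: 11.5
tool_pos: [0.4567, 0.3045, 0.0362]
tcp_rot: [[0.176, 0.984, 0.007], [0.984, -0.176, 0.002], [0.003, 0.006, -1.0]]
wrist_force: [-1.5, -2.2, 9.0]
grip_width: 0.0239
t: 12.1
tool_pos: [0.4568, 0.3049, 0.1277]
tcp_rot: [[0.176, 0.984, 0.009], [0.984, -0.176, 0.004], [0.005, 0.008, -1.0]]
wrist_force: [-0.2, 0.7, -2.3]
grip_width: 0.0238
t 12.10 pos [0.4568 0.3049 0.1277] ang 79.87 -> trans [-29.8213  13.269    0.2175] yaw -7.33 w 0.0238 F [-0.2487  0.7473 -2.2532]
```

```bash
python3 -m pendant '{"translation":[[-1.5,0.7,0],[-4.5,2,0],[-8,3.6,0],[-12,5.3,0],[-16,7.1,0],[-20,8.9,0],[-24,10.7,0],[-27.5,12.2,0],[-29.5,13.1,0],[-29.8,13.3,0.2],[-29.8,13.3,0.2]],"yaw":[0,-1,-2,-3,-4,-5,-6,-7,-7.3,-7.3,-7.3]}'
python3 - <<'E'
from h import *
go((.535,-.012,.0425),87.2)
P,I=snap('wrist','w4')
cv2.imwrite('pics/w4b.png',cv2.resize(I[100:384,60:460],None,fx=2,fy=2,interpolation=cv2.INTER_CUBIC))
E
```

```text
t: 13.2
tool_pos: [0.5345, -0.0128, 0.1238]
tcp_rot: [[0.051, 0.999, 0.007], [0.999, -0.051, 0.004], [0.004, 0.007, -1.0]]
wrist_force: [-1.1, 0.4, -1.1]
grip_width: 0.024
t 13.20 pos [ 0.5345 -0.0128  0.1238] ang 87.07 -> trans [ 0.047  -0.005   8.1293] yaw -0.13 w 0.0240 F [-1.0557  0.367  -1.0679]
```

View pics/w4b.png

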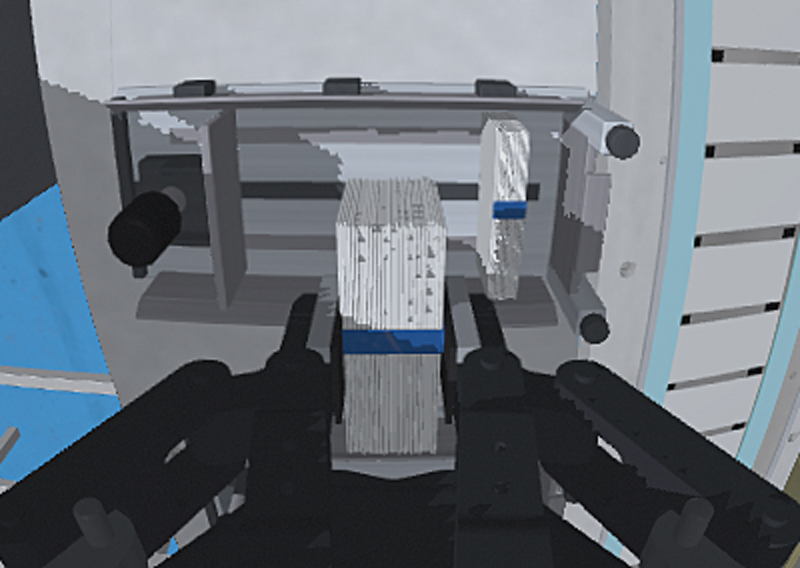

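Short_thin stands square in the lane at crop (505,210). I'm placing the thick one 4 mm further back for margin.

```bash
python3 -m pendant '{"translation":[[0,-0.2,1.5],[0,-0.4,3],[0,-0.4,4.5],[0,-0.4,6],[0,-0.4,7.2],[0,-0.4,7.8],[0,-0.4,8.1],[0,-0.4,8.1]],"yaw":[0,0,0,0,0,0,0,0]}'
python3 -m pendant '{"translation":[[0,0,0.1],[0,0,0.2],[0,0,0.2]],"yaw":[0,0,0]}'
python3 -m pendant '{"translation":[[0,0,0],[0,0,0],[0,0,0],[0,0,0]],"yaw":[0,0,0,0]}' 0.61
python3 -m pendant '{"translation":[[0,0,-0.5],[0,0,-2],[0,0,-4.5],[0,0,-8],[0,0,-10],[0,0,-10]],"yaw":[0,0,0,0,0,0]}'
python3 - <<'E'
from h import *
go((.5806,.3021,.13),108)
E
```

```text
t: 14.05
tool_pos: [0.5311, -0.0112, 0.0431]
tcp_rot: [[0.05, 0.999, 0.007], [0.999, -0.05, 0.004], [0.004, 0.007, -1.0]]
wrist_force: [0.9, 0.2, -0.5]
grip_width: 0.0243
t: 14.35
tool_pos: [0.5315, -0.0112, 0.0422]
tcp_rot: [[0.05, 0.999, 0.008], [0.999, -0.05, 0.004], [0.005, 0.008, -1.0]]
wrist_force: [-4.7, 1.0, 13.2]
grip_width: 0.0244
t: 14.75
tool_pos: [0.5315, -0.0112, 0.0422]
tcp_rot: [[0.05, 0.999, 0.008], [0.999, -0.05, 0.004], [0.005, 0.008, -1.0]]
wrist_force: [0.9, -0.2, 0.4]
grip_width: 0.0334
t: 15.35
tool_pos: [0.5323, -0.0117, 0.1454]
tcp_rot: [[0.05, 0.999, 0.013], [0.999, -0.05, 0.004], [0.005, 0.013, -1.0]]
wrist_force: [0.7, 0.1, -0.3]
grip_width: 0.0334
t 15.35 pos [ 0.5323 -0.0117  0.1454] ang 87.15 -> trans [31.5711  3.2405  1.7302] yaw -20.85 w 0.0334 F [ 0.6698  0.1053 -0.2659]
```

```bash
python3 -m pendant '{"translation":[[1.5,0.2,0],[4.5,0.5,0],[8,0.8,0],[12,1.2,0],[16,1.6,0],[20,2,0],[24,2.4,0.5],[28,2.9,1],[31,3.2,1.7],[31.6,3.2,1.7],[31.6,3.2,1.7]],"yaw":[-2,-4,-7,-10,-13,-16,-19,-21,-21,-21,-21]}' 0.6
python3 -c "
from h import *
go((.5806,.3021,.040),108)"
```

```text
t: 16.45
tool_pos: [0.5793, 0.3037, 0.1291]
tcp_rot: [[-0.314, 0.949, 0.012], [0.949, 0.314, 0.003], [-0.0, 0.012, -1.0]]
wrist_force: [0.0, -0.2, -0.4]
grip_width: 0.0341
t 16.45 pos [0.5793 0.3037 0.1291] ang 108.30 -> trans [-0.1878 -0.0356  8.9054] yaw 0.30 w 0.0341 F [ 0.0091 -0.1914 -0.444 ]
```

```bash
python3 -m pendant '{"translation":[[-0.2,0,2],[-0.2,0,5],[-0.2,0,7],[-0.2,0,8.4],[-0.2,0,8.8],[-0.2,0,8.9],[-0.2,0,8.9]],"yaw":[0.3,0.3,0.3,0.3,0.3,0.3,0.3]}'
python3 -m pendant '{"translation":[[0,0,0],[0,0,0],[0,0,0],[0,0,0],[0,0,0]],"yaw":[0,0,0,0,0]}' 1
python3 -m pendant '{"translation":[[0,0,-0.5],[0,0,-2],[0,0,-5],[0,0,-8],[0,0,-9],[0,0,-9]],"yaw":[0,0,0,0,0,0]}'
python3 -c "
from h import *
go((.576,-.1876,.13),88)"
```

```text
t: 17.15
tool_pos: [0.5815, 0.3022, 0.041]
tcp_rot: [[-0.309, 0.951, 0.013], [0.951, 0.309, 0.004], [-0.0, 0.013, -1.0]]
wrist_force: [0.4, -0.5, 0.2]
grip_width: 0.0343
t: 17.65
tool_pos: [0.5821, 0.3025, 0.0423]
tcp_rot: [[-0.309, 0.951, 0.014], [0.951, 0.309, 0.005], [0.0, 0.015, -1.0]]
wrist_force: [-1.5, -1.4, 6.9]
grip_width: 0.0132
t: 18.25
tool_pos: [0.5817, 0.3025, 0.1343]
tcp_rot: [[-0.309, 0.951, 0.017], [0.951, 0.309, 0.006], [0.001, 0.019, -1.0]]
wrist_force: [0.8, 0.1, -1.3]
grip_width: 0.013
t 18.25 pos [0.5817 0.3025 0.1343] ang 107.99 -> trans [-46.4381 -15.6909   0.1096] yaw 19.99 w 0.0130 F [ 0.8261  0.1025 -1.3367]
```

```bash
python3 -m pendant '{"translation":[[-2,-0.7,0],[-6,-2,0],[-10.5,-3.5,0],[-15,-5.1,0],[-19.5,-6.6,0],[-24,-8.1,0],[-28.5,-9.6,0],[-33,-11.2,0],[-37.5,-12.7,0],[-42,-14.2,0],[-45.5,-15.4,0],[-46.4,-15.7,0.1]],"yaw":[1,3,5,7,9,11,13,15,17,19,20,20]}'
python3 -c "
from h import *
go((.576,-.1876,.0495),88)"
```

```text
t: 19.45
tool_pos: [0.5747, -0.1907, 0.1286]
tcp_rot: [[0.039, 0.999, 0.016], [0.999, -0.039, 0.006], [0.007, 0.016, -1.0]]
wrist_force: [0.2, 0.5, 0.0]
grip_width: 0.0131
t 19.45 pos [ 0.5747 -0.1907  0.1286] ang 87.76 -> trans [ 0.2659 -0.0103  7.9124] yaw -0.24 w 0.0131 F [0.243  0.5423 0.0132]
```

```bash
python3 -m pendant '{"translation":[[0.27,0,0.5],[0.27,0,2],[0.27,0,4],[0.27,0,5.5],[0.27,0,6.8],[0.27,0,7.6],[0.27,0,8.0],[0.27,0,8.1],[0.27,0,8.1]],"yaw":[0,0,0,0,0,0,0,0,0]}'
python3 -m pendant '{"translation":[[0,0,0],[0,0,0],[0,0,0],[0,0,0]],"yaw":[0,0,0,0]}' 0.74
python3 -m pendant '{"translation":[[0,0,-0.5],[0,0,-2],[0,0,-4.5],[0,0,-8],[0,0,-9],[0,0,-9]],"yaw":[0,0,0,0,0,0]}'
python3 - <<'E'
from h import *
go((.5796,.1937,.13),87.3)
E
```

```text
t: 20.35
tool_pos: [0.5766, -0.1871, 0.0485]
tcp_rot: [[0.039, 0.999, 0.017], [0.999, -0.039, 0.006], [0.007, 0.017, -1.0]]
wrist_force: [-1.4, 3.6, 5.9]
grip_width: 0.013
t: 20.75
tool_pos: [0.5767, -0.1871, 0.0485]
tcp_rot: [[0.039, 0.999, 0.017], [0.999, -0.039, 0.006], [0.007, 0.017, -1.0]]
wrist_force: [-0.2, -0.4, -0.2]
grip_width: 0.0222
t: 21.35
tool_pos: [0.5761, -0.188, 0.1403]
tcp_rot: [[0.039, 0.999, 0.02], [0.999, -0.039, 0.005], [0.006, 0.02, -1.0]]
wrist_force: [-0.2, -0.1, -0.2]
grip_width: 0.0223
t 21.35 pos [ 0.5761 -0.188   0.1403] ang 87.79 -> trans [38.1507 -1.1452  1.2303] yaw 0.49 w 0.0223 F [-0.2014 -0.0679 -0.157 ]
```

```bash
python3 -m pendant '{"translation":[[2,0,0],[6,-0.2,0],[10,-0.3,0],[14,-0.4,0],[18,-0.5,0],[22,-0.6,0],[26,-0.8,0],[30,-0.9,0.4],[34,-1,0.8],[37,-1.1,1.2],[38.2,-1.1,1.2],[38.2,-1.1,1.2]],"yaw":[0,0,0,0.5,0.5,0.5,0.5,0.5,0.5,0.5,0.5,0.5]}' 0.49
python3 -c "
from h import *
go((.5796,.1937,.040),87.3)"
```

```text
t: 22.55
tool_pos: [0.5795, 0.1952, 0.1291]
tcp_rot: [[0.045, 0.999, 0.018], [0.999, -0.045, 0.005], [0.005, 0.018, -1.0]]
wrist_force: [-0.5, -0.9, 0.8]
grip_width: 0.0435
t 22.55 pos [0.5795 0.1952 0.1291] ang 87.40 -> trans [-0.1994 -0.1421  8.9039] yaw 0.10 w 0.0435 F [-0.5119 -0.8988  0.8121]
```

```bash
python3 -m pendant '{"translation":[[-0.2,-0.14,2],[-0.2,-0.14,5],[-0.2,-0.14,7],[-0.2,-0.14,8.4],[-0.2,-0.14,8.8],[-0.2,-0.14,8.9],[-0.2,-0.14,8.9]],"yaw":[0,0,0,0,0,0,0]}'
python3 -m pendant '{"translation":[[0,0,0],[0,0,0],[0,0,0],[0,0,0],[0,0,0]],"yaw":[0,0,0,0,0]}' 1
python3 -m pendant '{"translation":[[0,0,-0.5],[0,0,-2],[0,0,-5],[0,0,-8],[0,0,-9],[0,0,-9]],"yaw":[0,0,0,0,0,0]}'
python3 -c "
from h import *
go((.530,-.186,.13),88)"
```

```text
t: 23.25
tool_pos: [0.5802, 0.1936, 0.0409]
tcp_rot: [[0.046, 0.999, 0.02], [0.999, -0.046, 0.005], [0.006, 0.019, -1.0]]
wrist_force: [-0.1, 0.9, 0.1]
grip_width: 0.0436
t: 23.75
tool_pos: [0.5809, 0.1937, 0.0422]
tcp_rot: [[0.046, 0.999, 0.022], [0.999, -0.046, 0.005], [0.006, 0.021, -1.0]]
wrist_force: [-1.8, -1.3, 6.9]
grip_width: 0.0269
t: 24.35
tool_pos: [0.5799, 0.1936, 0.134]
tcp_rot: [[0.046, 0.999, 0.025], [0.999, -0.046, 0.006], [0.008, 0.024, -1.0]]
wrist_force: [0.6, -0.1, -2.0]
grip_width: 0.0272
t 24.35 pos [0.5799 0.1936 0.134 ] ang 87.39 -> trans [-38.1501  -3.2606   0.0338] yaw -0.61 w 0.0272 F [ 0.6265 -0.1433 -1.9715]
```

```bash
python3 -m pendant '{"translation":[[-2,-0.2,0],[-6,-0.5,0],[-10,-0.8,0],[-14,-1.2,0],[-18,-1.5,0],[-22,-1.9,0],[-26,-2.2,0],[-30,-2.6,0],[-34,-2.9,0],[-37,-3.2,0],[-38.2,-3.26,0],[-38.2,-3.26,0]],"yaw":[0,0,0,-0.6,-0.6,-0.6,-0.6,-0.6,-0.6,-0.6,-0.6,-0.6]}'
python3 - <<'E'
from h import *
go((.530,-.186,.0485),88)
P,I=snap('wrist','w5')
cv2.imwrite('pics/w5b.png',cv2.resize(I[80:384,40:480],None,fx=1.8,fy=1.8,interpolation=cv2.INTER_CUBIC))
E
```

```text
t: 25.55
tool_pos: [0.5292, -0.1876, 0.1291]
tcp_rot: [[0.037, 0.999, 0.023], [0.999, -0.037, 0.007], [0.008, 0.023, -1.0]]
wrist_force: [-0.2, 1.3, -1.2]
grip_width: 0.0269
t 25.55 pos [ 0.5292 -0.1876  0.1291] ang 87.87 -> trans [ 0.0966 -0.1118  8.0628] yaw -0.13 w 0.0269 F [-0.1677  1.2649 -1.1737]
```

View pics/w5b.png

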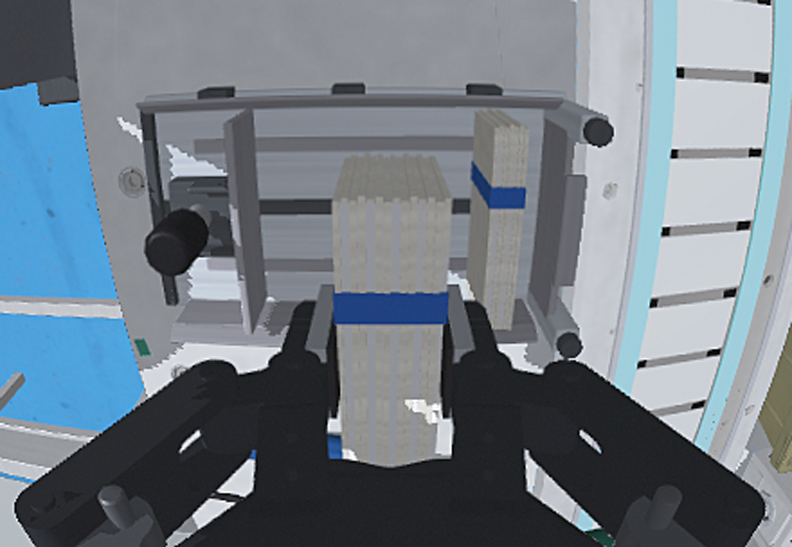

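Long_thin stands in the lane at crop (500,220), and the thick bundle is held behind it with room to spare. Lower and release.

```bash
python3 -m pendant '{"translation":[[0.1,-0.11,0.5],[0.1,-0.11,2],[0.1,-0.11,4],[0.1,-0.11,5.5],[0.1,-0.11,6.8],[0.1,-0.11,7.6],[0.1,-0.11,8.0],[0.1,-0.11,8.15],[0.1,-0.11,8.15]],"yaw":[0,0,0,0,0,0,0,0,0]}'
python3 -m pendant '{"translation":[[0,0,0],[0,0,0],[0,0,0],[0,0,0]],"yaw":[0,0,0,0]}' 0.57
python3 -m pendant '{"translation":[[0,0,-0.5],[0,0,-2],[0,0,-4.5],[0,0,-8],[0,0,-9],[0,0,-9]],"yaw":[0,0,0,0,0,0]}'
python3 - <<'E'
from h import *
go((.4425,-.182,.13),88)
E
```

```text
t: 26.5
tool_pos: [0.5306, -0.1847, 0.0484]
tcp_rot: [[0.036, 0.999, 0.024], [0.999, -0.036, 0.007], [0.008, 0.024, -1.0]]
wrist_force: [-0.7, 0.4, -0.9]
grip_width: 0.027
t: 26.9
tool_pos: [0.5307, -0.1847, 0.0485]
tcp_rot: [[0.036, 0.999, 0.024], [0.999, -0.036, 0.007], [0.008, 0.024, -1.0]]
wrist_force: [-1.1, 0.4, 0.4]
grip_width: 0.0369
t: 27.5
tool_pos: [0.5295, -0.1857, 0.1403]
tcp_rot: [[0.036, 0.999, 0.027], [0.999, -0.036, 0.006], [0.007, 0.027, -1.0]]
wrist_force: [-1.0, -0.0, 0.1]
grip_width: 0.0368
t 27.50 pos [ 0.5295 -0.1857  0.1403] ang 87.94 -> trans [ 0.0544 -8.7358  0.7902] yaw -0.06 w 0.0368 F [-0.9924 -0.0337  0.0719]
```

Now the wide follower. I'll shut the fingers, go behind the knob above the carriage, and push along the feed.

```bash
python3 -m pendant '{"translation":[[0,-1.5,0],[0,-4,0],[0,-7,0],[0,-10,0],[0,-11.5,0],[0,-11.9,0.5],[0,-11.9,0.5]],"yaw":[0,0,0,0,0,0,0]}' 1
python3 - <<'E'
from h import *
go((.411,-.182,.073),88)
P,I=snap('wrist','w6')
cv2.imwrite('pics/w6b.png',cv2.resize(I[80:384,40:480],None,fx=1.8,fy=1.8,interpolation=cv2.INTER_CUBIC))
E
```

```text
t: 28.2
tool_pos: [0.4102, -0.1812, 0.1309]
tcp_rot: [[0.036, 0.999, 0.026], [0.999, -0.037, 0.006], [0.007, 0.026, -1.0]]
wrist_force: [0.9, -0.6, 0.8]
grip_width: -0.0002
t 28.20 pos [ 0.4102 -0.1812  0.1309] ang 87.92 -> trans [-0.1193 -0.0627  5.787 ] yaw -0.08 w -0.0002 F [ 0.8528 -0.6191  0.7577]
```

View pics/w6b.png

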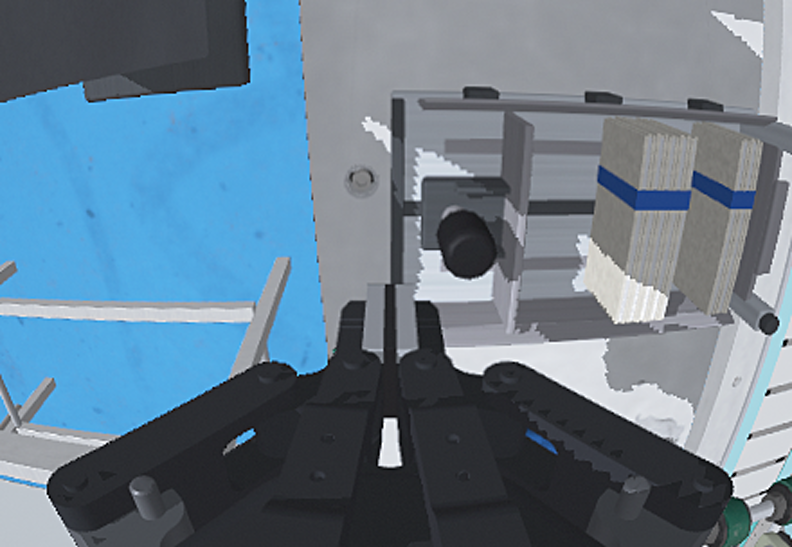

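Both long bundles stand upright in the lane, the fingers are shut behind the knob at (468,243), and the way down is clear. Descend, then push.

```bash
python3 -m pendant '{"translation":[[-0.1,-0.06,1],[-0.1,-0.06,2.5],[-0.1,-0.06,4],[-0.1,-0.06,5],[-0.1,-0.06,5.6],[-0.1,-0.06,5.75],[-0.1,-0.06,5.75]],"yaw":[0,0,0,0,0,0,0]}'
python3 -m pendant '{"translation":[[0,0.5,0],[0,1,0],[0,1.5,0],[0,2,0],[0,2.5,0],[0,3,0],[0,3.5,0],[0,4,0],[0,4.5,0],[0,5,0],[0,5,0]],"yaw":[0,0,0,0,0,0,0,0,0,0,0]}'
python3 -c "
from h import *
go((.5125,-.1855,.073),88)"
```

```text
t: 28.95
tool_pos: [0.4119, -0.182, 0.0738]
tcp_rot: [[0.036, 0.999, 0.026], [0.999, -0.036, 0.006], [0.007, 0.026, -1.0]]
wrist_force: [-1.0, -0.3, -0.0]
grip_width: 0.0003
t: 30.05
tool_pos: [0.4626, -0.1838, 0.0752]
tcp_rot: [[0.036, 0.999, 0.027], [0.999, -0.036, 0.006], [0.007, 0.027, -1.0]]
wrist_force: [0.2, 0.0, -1.1]
grip_width: -0.0001
t 30.05 pos [ 0.4626 -0.1838  0.0752] ang 87.95 -> trans [0.0052 4.9816 0.3482] yaw -0.05 w -0.0001 F [ 0.1952  0.0308 -1.127 ]
```

```bash
python3 -m pendant '{"translation":[[0,0.4,0.1],[0,0.8,0.1],[0,1.2,0.2],[0,1.6,0.2],[0,2,0.2],[0,2.4,0.2],[0,2.8,0.2],[0,3.2,0.2],[0,3.6,0.2],[0,3.9,0.2],[0,4.1,0.2],[0,4.1,0.2]],"yaw":[0,0,0,0,0,0,0,0,0,0,0,0]}'
python3 - <<'E'
from h import *
go((.5125,-.1855,.073),88)
P,I=snap('wrist','w7')
cv2.imwrite('pics/w7b.png',cv2.resize(I[80:384,40:480],None,fx=1.8,fy=1.8,interpolation=cv2.INTER_CUBIC))
E
```

```text
t: 31.25
tool_pos: [0.504, -0.1852, 0.0743]
tcp_rot: [[0.036, 0.999, 0.027], [0.999, -0.036, 0.006], [0.007, 0.027, -1.0]]
wrist_force: [0.4, -0.2, -0.9]
grip_width: -0.0003
t 31.25 pos [ 0.504  -0.1852  0.0743] ang 87.96 -> trans [0.0042 0.8469 0.1488] yaw -0.04 w -0.0003 F [ 0.4187 -0.2111 -0.9274]
```

View pics/w7b.png

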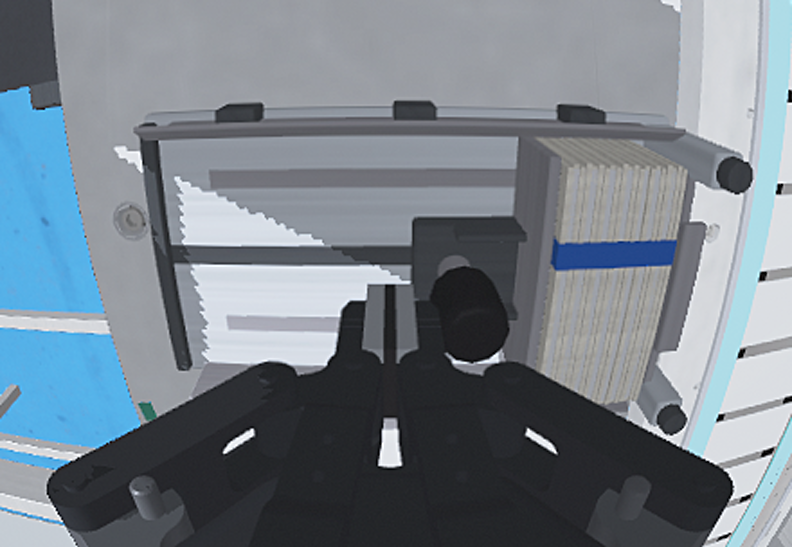

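The knob is being pushed and the bundles are together near the gate. Creep the last millimetres on force.

```bash
python3 -m pendant '{"translation":[[0,0.1,0],[0,0.2,0],[0,0.3,0],[0,0.4,0],[0,0.5,0],[0,0.6,0],[0,0.6,0]],"yaw":[0,0,0,0,0,0,0]}'
python3 -m pendant '{"translation":[[0,0.1,0],[0,0.2,0],[0,0.2,0]],"yaw":[0,0,0]}'
python3 -m pendant '{"translation":[[0,0.1,0],[0,0.2,0],[0,0.2,0]],"yaw":[0,0,0]}'
```

```text
t: 32.0
tool_pos: [0.5101, -0.1855, 0.0744]
tcp_rot: [[0.036, 0.999, 0.027], [0.999, -0.036, 0.006], [0.007, 0.027, -1.0]]
wrist_force: [-1.7, 0.0, -0.2]
grip_width: -0.0002
t: 32.3
tool_pos: [0.5108, -0.1855, 0.0742]
tcp_rot: [[0.036, 0.999, 0.025], [0.999, -0.036, 0.006], [0.007, 0.025, -1.0]]
wrist_force: [-12.6, -0.1, 4.8]
grip_width: -0.0001
t: 32.6
tool_pos: [0.5111, -0.1855, 0.0741]
tcp_rot: [[0.036, 0.999, 0.022], [0.999, -0.036, 0.006], [0.007, 0.021, -1.0]]
wrist_force: [-16.9, -0.0, 10.8]
grip_width: -0.0001
```

Wide is snug: it stopped at 0.511 with 17 N. Back off, lift, and go to the narrow follower.

```bash
python3 -m pendant '{"translation":[[0,-0.5,0],[0,-1.5,0],[0,-1.5,-2],[0,-1.5,-5],[0,-1.5,-6],[0,-1.5,-6]],"yaw":[0,0,0,0,0,0]}'
python3 -c "
from h import *
go((.411,-.006,.13),87.2)"
```

```text
t: 33.2
tool_pos: [0.4956, -0.1857, 0.1352]
tcp_rot: [[0.036, 0.999, 0.025], [0.999, -0.036, 0.005], [0.006, 0.025, -1.0]]
wrist_force: [0.2, -0.3, -0.6]
grip_width: -0.0001
t 33.20 pos [ 0.4956 -0.1857  0.1352] ang 87.92 -> trans [17.645  -9.1216  0.4057] yaw 0.72 w -0.0001 F [ 0.1694 -0.3089 -0.6171]
```

```bash
python3 -m pendant '{"translation":[[1,-0.5,0],[4,-2,0],[7.5,-4,0],[11,-6,0],[14.5,-7.5,0],[17,-8.8,0.2],[17.65,-9.1,0.4],[17.65,-9.1,0.4],[17.65,-9.1,0.4]],"yaw":[0,0.7,0.7,0.7,0.7,0.7,0.7,0.7,0.7]}'
python3 -c "
from h import *
go((.411,-.006,.073),87.2)"
```

```text
t: 34.1
tool_pos: [0.4112, -0.0062, 0.1297]
tcp_rot: [[0.048, 0.999, 0.024], [0.999, -0.049, 0.005], [0.006, 0.024, -1.0]]
wrist_force: [0.3, 0.5, 0.4]
grip_width: 0.0001
t 34.10 pos [ 0.4112 -0.0062  0.1297] ang 87.23 -> trans [-0.0139 -0.1535  5.6641] yaw 0.03 w 0.0001 F [0.3167 0.4592 0.4395]
```

```bash
python3 -m pendant '{"translation":[[0,-0.15,1],[0,-0.15,2.5],[0,-0.15,4],[0,-0.15,5],[0,-0.15,5.5],[0,-0.15,5.65],[0,-0.15,5.65]],"yaw":[0,0,0,0,0,0,0]}'
python3 -m pendant '{"translation":[[0,0.5,0],[0,1,0],[0,1.5,0],[0,2,0],[0,2.5,0],[0,3,0],[0,3.5,0],[0,4,0],[0,4.5,0],[0,5,0],[0,5,0]],"yaw":[0,0,0,0,0,0,0,0,0,0,0]}'
python3 -m pendant '{"translation":[[0,0.4,0.1],[0,0.8,0.1],[0,1.2,0.2],[0,1.6,0.2],[0,2,0.2],[0,2.4,0.2],[0,2.8,0.2],[0,3.2,0.2],[0,3.6,0.2],[0,4,0.2],[0,4.3,0.2],[0,4.3,0.2]],"yaw":[0,0,0,0,0,0,0,0,0,0,0,0]}'
python3 -c "
from h import *
go((.516,-.0115,.073),87.2)"
```

```text
t: 34.8
tool_pos: [0.4112, -0.006, 0.0732]
tcp_rot: [[0.049, 0.999, 0.024], [0.999, -0.049, 0.005], [0.006, 0.024, -1.0]]
wrist_force: [-0.2, -0.3, -0.6]
grip_width: -0.0003
t: 35.9
tool_pos: [0.4619, -0.0084, 0.0745]
tcp_rot: [[0.049, 0.999, 0.025], [0.999, -0.049, 0.005], [0.006, 0.025, -1.0]]
wrist_force: [-0.9, 0.6, -0.1]
grip_width: 0.0001
t: 37.1
tool_pos: [0.5054, -0.0105, 0.0736]
tcp_rot: [[0.049, 0.998, 0.025], [0.999, -0.049, 0.005], [0.007, 0.025, -1.0]]
wrist_force: [-0.2, -1.1, -0.5]
grip_width: 0.0001
t 37.10 pos [ 0.5054 -0.0105  0.0736] ang 87.22 -> trans [-0.048   1.0603  0.0863] yaw 0.02 w 0.0001 F [-0.1862 -1.1147 -0.4695]
```

```bash
python3 -m pendant '{"translation":[[0,0.1,0],[0,0.25,0],[0,0.4,0],[0,0.5,0],[0,0.6,0],[0,0.7,0],[0,0.7,0]],"yaw":[0,0,0,0,0,0,0]}'
python3 -m pendant '{"translation":[[0,0.1,0],[0,0.2,0],[0,0.2,0]],"yaw":[0,0,0]}'
python3 -m pendant '{"translation":[[0,0.1,0],[0,0.2,0],[0,0.2,0]],"yaw":[0,0,0]}'
```

```text
t: 37.8
tool_pos: [0.5126, -0.0109, 0.0738]
tcp_rot: [[0.049, 0.998, 0.025], [0.999, -0.049, 0.005], [0.006, 0.025, -1.0]]
wrist_force: [-1.4, -1.0, -0.2]
grip_width: -0.0001
t: 38.1
tool_pos: [0.5147, -0.0109, 0.0739]
tcp_rot: [[0.049, 0.998, 0.026], [0.999, -0.049, 0.005], [0.006, 0.025, -1.0]]
wrist_force: [-2.7, -0.4, -0.6]
grip_width: -0.0002
t: 38.4
tool_pos: [0.5165, -0.0111, 0.0738]
tcp_rot: [[0.049, 0.999, 0.025], [0.999, -0.049, 0.005], [0.006, 0.025, -1.0]]
wrist_force: [-4.4, -0.1, -0.1]
grip_width: -0.0001
```

```bash
python3 -m pendant '{"translation":[[0,0.1,0],[0,0.2,0],[0,0.2,0]],"yaw":[0,0,0]}'
python3 -m pendant '{"translation":[[0,0.1,0],[0,0.2,0],[0,0.2,0]],"yaw":[0,0,0]}'
```

```text
t: 38.7
tool_pos: [0.5171, -0.0111, 0.0735]
tcp_rot: [[0.049, 0.999, 0.022], [0.999, -0.049, 0.005], [0.006, 0.022, -1.0]]
wrist_force: [-14.3, 0.7, 8.0]
grip_width: 0.0002
t: 39.0
tool_pos: [0.5172, -0.0111, 0.0733]
tcp_rot: [[0.049, 0.999, 0.019], [0.999, -0.049, 0.006], [0.007, 0.018, -1.0]]
wrist_force: [-16.8, 0.3, 10.8]
grip_width: -0.0001
```

Narrow is snug too (0.517, 17 N). Retreat and check everything.

```bash
python3 -m pendant '{"translation":[[0,-0.5,0],[0,-1.5,0],[0,-1.5,-2],[0,-1.5,-5],[0,-1.5,-9],[0,-1.5,-13],[-1,-1,-17],[-2,0,-19],[-3,1,-19],[-4,2,-19],[-4,2,-19]],"yaw":[0,0,0,0,0,0,0,0,0,0,0]}'
python3 - <<'E'
from h import *
P,I=snap('wrist','w8')
go((.5,-.05,.26),87)
cv2.imwrite('pics/w8b.png',cv2.resize(I[60:344,90:440],None,fx=2.1,fy=2.1,interpolation=cv2.INTER_CUBIC))
P,T=snap('top','t8')
A=cv2.imread('pics/top0.png')
g=(slice(190,216),slice(163,184))
c=lambda im:cv2.cvtColor(im,cv2.COLOR_BGR2GRAY)
cv2.imwrite('pics/cmp.png',np.hstack([cv2.resize(c(x)[160:240,130:210],None,fx=4.5,fy=4.5,interpolation=cv2.INTER_CUBIC) for x in (A,T)]))
E
```

```text
t: 40.1
tool_pos: [0.5321, -0.0541, 0.2619]
tcp_rot: [[0.05, 0.999, 0.017], [0.999, -0.05, 0.006], [0.006, 0.017, -1.0]]
wrist_force: [-0.7, -0.9, 0.1]
grip_width: -0.0
t 40.15 pos [ 0.5314 -0.0535  0.2619] ang 87.16 -> trans [ 0.1935 -3.1608  0.1393] yaw 0.16 w -0.0002 F [-0.1915  1.0431  0.8185]
```

View pics/w8b.png

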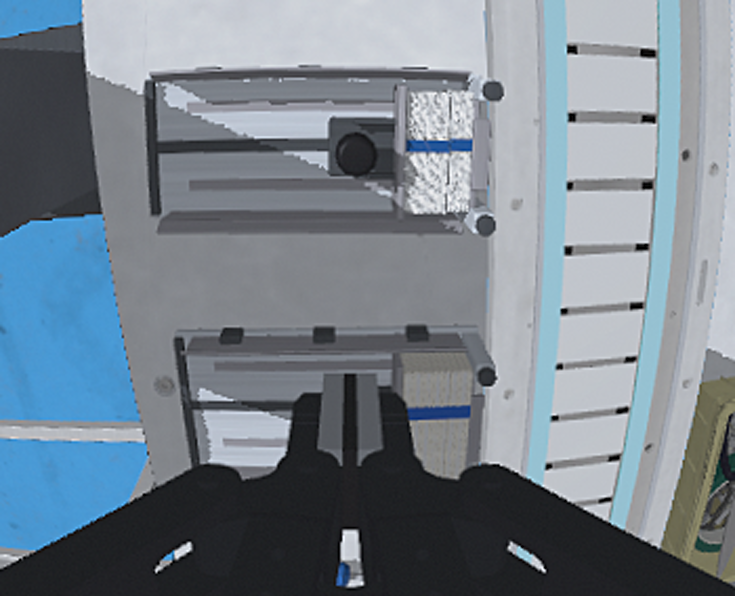

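View pics/cmp.png

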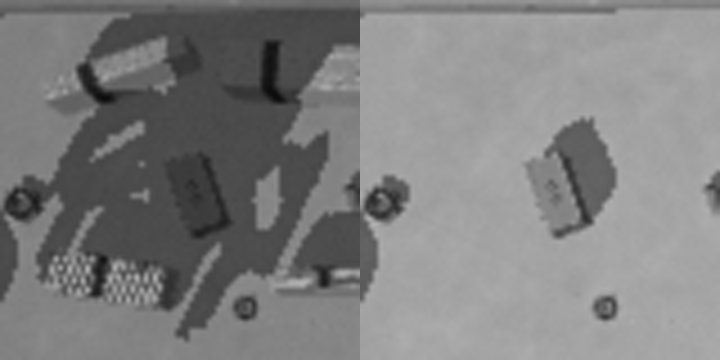

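The narrow pair sits between follower (400) and gate (475) with no gap, and what shows of the wide pair also looks snug. The gauge block is at the same pixels before and after: (197,195), and (557−360,195). Handing in.

```bash
python3 -c "
from h import *
print(ticket.close_job(), r.get_obs()['t'])"
```

```text
the job is handed in; nothing more can be done
the job is handed in; nothing more can be done
```

All four bundles are loaded: short pair in the narrow magazine, long pair in the wide one, thin bundle at the gate and thick one behind it in each. I pushed each follower up from behind its knob until it stopped moving, at about 17 N. I then backed off and handed in at about 40 s, with the arm clear of everything.

**Last checks:**
- **Narrow magazine:** the final wrist picture shows the pair upright, square and without gaps.
- **Wide magazine:** the fingers hid part of this lane in the final picture, so snugness rests on the visible part and on the force stop. An earlier picture during the push showed the pair standing together near the gate.
- **Gauge block:** it sits at the same pixels in the top view before and after.

**Deviations:** the tool tilted by up to about 1.5° over the run, with no visible effect. The narrow follower stopped 6 mm further on than the wide one, against 5 mm expected, which is within my measuring error. No check failed.

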